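# Seat the spacer disc in the corner of the locating nest

### The job

Without picking it up, push the wide steel spacer disc across the plate with the fingertips until it lies against the long rail, then slide it along, keeping it against the rail, all the way into the corner pocket so that it is flush with both the rail and the end stop. Then let go and leave everything else where it stands.

Things in the scene. Friction and masses are not known exactly. Their poses are not given: they have to be found in the camera images.
- nest: Fixed locating nest: aluminium plate 110 (x) by 250 (y) by 6 mm with dark steel fences. Origin: centre of the plate's underside, at worktop height; z up, plate top at z = 6 mm. Its x axis points ahead of the robot within 0.2 rad (towards the rail), y to the robot's left (towards the end stop).
- nest_rail (a point): Long dark steel rail along the plate's far side: this point is the middle of its inner face at the plate's top (nest x = 40, y = 0, z = 6 mm). The inner face is the plane nest x = 40 mm; the rail is 12 mm thick, runs along the whole plate, top at z = 22 mm. Same axes as the nest.
- nest_stop (a point): End stop at the plate's left end, at right angles to the rail: this point lies on its inner face, at the corner with the rail (nest x = 40, y = 105, z = 6 mm). The inner face is the plane nest y = 105 mm; 12 mm thick, from x = -52 to 40 mm, top at z = 22 mm. Same axes as the nest.
- nest_lip (a point): Low lip parallel to the rail, 8 by 50 mm, 4 mm above the plate (top at z = 10 mm): this point is the middle of its top (nest x = -10, y = 80 mm; lip from x = -14 to -6, y = 55 to 105). With rail and stop it forms the corner pocket, 46 mm wide, open towards -y. Same axes as the nest.
- nest_seat (a point): Point on the plate's top where the centre of the spacer's underside lies when the spacer is fully home in the corner (nest x = 20, y = 85, z = 6 mm). Same axes as the nest.
- spacer: The wide spacer: a loose steel disc, diameter 40 mm, 20 mm thick, about 0.15 kg, polished and lightly oiled (friction about 0.25 against plate, rail and fingers), lying flat on the nest's plate in front of the rail and well to the right of the pocket. Origin: centre of its underside; z up. Dark bore mark in the middle of its top.
- small_spacer: Bystander: a small loose steel disc, diameter 26 mm, 12 mm thick, on the worktop to the left of the nest. Origin: centre of its underside.
- weight: Bystander: a brass weight with a knob, diameter 32 mm, 42 mm tall, loose on the worktop to the right of the nest. Origin: centre of its underside.
- crucible: Bystander: a steel crucible, diameter 25 mm, 26 mm tall, loose on the worktop to the left of the nest. Origin: centre of its underside.
Things that resemble listed ones, but are neither listed nor needed, are in the scene too. Leave any red look-alike of the spacer alone.

How it is judged:
On the way:
1. the spacer lies against the long rail (within 4 mm) while its centre is still more than 50 mm short of its seat (x of spacer in the frame of nest_seat above -0.004 m and y of spacer in the frame of nest_seat below -0.05 m), for 0.1 s.
At the end, for the whole second after the job is handed in: The spacer lies flat and at rest in the corner pocket, within 3 mm of touching both the rail and the end stop; the bystanders are within 15 mm of where they stood (x of spacer in the frame of nest_seat between -0.003 and 0.003 m and y of spacer in the frame of nest_seat between -0.003 and 0.003 m and z of spacer in the frame of nest_seat below 0.002 m and angle between spacer's own z axis and vertical below 0.05 rad and linear speed of spacer below 0.01 m/s and distance of each of small_spacer, weight, crucible from where it was at the start of the episode below 0.015 m).
It fails at once if the spacer is lifted more than 6 mm off the plate (z of spacer in the frame of nest_seat above 0.006 m).
It fails at once if the spacer is tipped by more than 0.3 rad (angle between spacer's own z axis and vertical above 0.3 rad).
It fails at once if the spacer is more than 8 mm away from the rail within the last 50 mm before its seat (y of spacer in the frame of nest_seat above -0.05 m and x of spacer in the frame of nest_seat below -0.008 m).
It fails at once if a bystander (small spacer, weight or crucible) is shifted by more than 15 mm (distance of any of small_spacer, weight, crucible from where it was at the start of the episode above 0.015 m).
It also fails if it takes over 48 s, if anything falls off the work surface, if the arm or the gripper's body presses on something with over 40 N, if the wrist force passes 120 N, or if a joint passes its speed limit or range.

### The arm

A 7-joint arm with a two-finger parallel gripper is mounted at the origin on a cart in front of the work surface, level with it; the furniture and walls round the work are solid. World frame = base frame: x ahead of the robot, y to its left, z up, the work surface at z = 0. Lengths are in m, angles in rad, forces in N, time in s.
With the tool pointing down it reaches from about 0.35 to 0.9 m from the base axis. Payload 8.1 kg.
Tool frame: the origin (TCP) lies where the fingers leave the gripper's body, on its centre line; the fingertips stand 73 mm ahead of it and the grasp point (between the pads) lies 54 mm ahead of it; z points along the fingers, y is the line along which they close (so a half turn about z gives the same grasp; the last joint's range is limited). The gripper opens to 85 mm and grips with 20 to 120 N. Pads are 22 mm wide; open, the fingers measure 114 mm over their backs; the gripper's body (76 mm by 85 mm) begins 54 mm behind the grasp point. The pads swing forward as they close: fully open they stand 13 mm farther back than shut.
Start: joints at [1.045, 0.434, 0.025, 1.573, -0.012, 1.134, -0.075], TCP at [0.256, -0.57, 0.304] pointing down, gripper open.
Joint ranges: [-2.62, 2.62], [-0.44, 2.09], [-1.27, 1.32], [0.08, 2.57], [-1.32, 4.46], [0.12, 2], [-2.74, 2.74]. Speed limits (rad/s): [2.22, 2.22, 3.01, 3.01, 3.14, 3.14, 3.14].

### API

Orientations are given as [roll, pitch, yaw] about the fixed x, y, z axes, in that order (R = Rz(yaw) Ry(pitch) Rx(roll)).
In Python, from workcell import ctrl, fingers, eyes, telemetry gives the robot as it stands. The module is installed in compiled form; this text tells all that it offers. Calls block until the motion is done:
- ctrl.reach(position, orientation): joint-space move of the TCP to a pose.
- ctrl.servo_line(position, vel=0.15, attitude=None, max_force=None): straight line of the TCP; attitude=None keeps the orientation; vel is the mean speed in m/s. With max_force (N) it stops when the force on the tool has changed by that much, and returns True; else False.
- ctrl.set_joints(angles): joint-space move.
- fingers.gripper_to(opening, f_grip=None): opening from 0.0 (shut) to 1.0 (fully open); f_grip is the grip in N (None keeps the last); returns when the fingers have stopped.
- ctrl.wait(seconds).
- ctrl.solve_ik(position, orientation): joint angles nearest the present ones, or None.
- eyes.camera(name): name is "scene" or "top"; returns the picture (384x512x3 uint8, red, green, blue); there is no depth.
- eyes.get_calibration(name): a dict with "fx", "fy", "cx", "cy" (pixels), "k1" (the pictures are not rectified: a ray, as slopes to the right and down, at radius r is drawn at 1 + k1 r^2 times it, then the intrinsics apply), "R" (3x3) and "t" (3): a world point X has camera coordinates R X + t. Camera axes: x right, y down, z forward; pixel columns grow to the right and rows downward; lengths in m; the calibration is good to about 2 mm. A picture is of the moment at which its call begins. get_calibration takes no time and is no camera call.
A pose or a line that the arm cannot do raises ctrl.PlanningError and nothing moves.
- ctrl.finish_job(): hands the job in; it is judged then, once.
Trained networks look in the newest picture that a camera, given by its name, has taken for a name from the list of things; names that differ only in an ending like _2 or _b are one class to them, and where a whole thing is asked for, a point or a joint stands for the part that bears it (a point fixed in the world has none). Each returns a list of dicts, best first, with "conf" (0 to 1); they miss things now and then, are a little off and sometimes report something else, mostly with a low value. They report only what shows in the picture. A call takes as long as a camera call. They do not tell look-alikes from the thing itself.
- eyes.masks_of(target, camera): "mask" (384x512 bool, what is visible of it).
- eyes.spot_point(target, camera): "xyz" ([x, y, z] in m, in world coordinates, good to about 4 mm: a listed point, or the origin of a listed thing).
Readings, each from a call of its own:
- telemetry.current_time(): time.
- telemetry.current_q(): joint angles.
- telemetry.current_qvel(): joint speeds.
- telemetry.current_joint_efforts(): joint torques, N m.
- telemetry.current_tcp_pos(): TCP position.
- telemetry.current_eef_rot(): TCP orientation.
- telemetry.current_wrist_force(): force on the tool from outside, world axes, zero at the start.
- telemetry.current_wrist_torque(): the same for the moment, N m.
- telemetry.current_opening(): opening from 0.0 (shut) to 1.0 (fully open).
- telemetry.current_grasp_force(): force on a finger pad.
Only numpy, scipy, OpenCV 4.12 (cv2) and the standard library are available. Lean on these libraries where they do the work, as an engineer would, in place of code of your own. Each camera call takes 0.05 s, during which the arm holds its last target. There are 200 camera calls.

## Working session

There is one attempt and no reset: what is moved stays moved. The work goes in short steps, each a Python script; the robot and the scene stay as the last script left them, time stands still between calls to the robot, and variables do not carry over. Pictures are saved under pics/ and viewed, at most 10 in all, crops included, and the job is handed in when it is done.

```bash
mkdir -p pics; cat > h.py <<'E'
import numpy as np, cv2
from workcell import ctrl, fingers, eyes, telemetry
def save(cam,name):
    im=eyes.camera(cam); cv2.imwrite('pics/'+name,im[:,:,::-1]); return im
def px(cam,X):
    c=eyes.get_calibration(cam); p=np.array(c['R'])@np.array(X)+np.array(c['t']); s=p[:2]/p[2]; s=s*(1+c['k1']*(s@s))
    return np.array([c['fx']*s[0]+c['cx'],c['fy']*s[1]+c['cy']])
def ray(cam,uv,z):
    c=eyes.get_calibration(cam); d=np.array([(uv[0]-c['cx'])/c['fx'],(uv[1]-c['cy'])/c['fy']]); s=d.copy()
    for _ in range(20): s=d/(1+c['k1']*(s@s))
    R=np.array(c['R']); o=-R.T@np.array(c['t']); v=R.T@np.r_[s,1]
    return o+v*(z-o[2])/v[2]
E
python3 - <<'E'
from h import *
a=save('top','t0.png'); b=save('scene','s0.png')
cv2.imwrite('pics/both.png',cv2.resize(np.hstack([a,b])[:,:,::-1],(800,300)))
for cam in ['top','scene']:
  for n in ['nest','nest_rail','nest_stop','nest_lip','nest_seat','spacer','small_spacer','weight','crucible']:
    print(cam,n,[(np.round(r['xyz'],4).tolist(),round(r['conf'],2),px(cam,r['xyz']).astype(int).tolist()) for r in eyes.spot_point(n,cam)][:3])
print(telemetry.current_time(),telemetry.current_tcp_pos(),telemetry.current_eef_rot())
E
```

```text
top nest [([0.4771, -0.0725, 0.0021], 0.87, [262, 188])]
top nest_rail [([0.5175, -0.0673, 0.006], 0.81, [260, 172])]
top nest_stop [([0.5162, 0.0326, 0.0016], 0.72, [218, 173])]
top nest_lip [([0.4637, 0.0087, 0.0109], 0.92, [228, 194])]
top nest_seat [([0.4951, 0.0131, 0.0029], 0.71, [226, 182])]
top spacer [([0.3925, -0.2583, -0.0034], 0.75, [341, 222]), ([0.42, 0.1789, -0.0001], 0.63, [157, 215]), ([0.4393, -0.3341, -0.0042], 0.61, [372, 202])]
top small_spacer [([0.4334, 0.1082, -0.0005], 0.64, [187, 208])]
top weight [([0.4771, -0.2643, 0.0012], 0.71, [343, 187]), ([0.466, 0.0068, 0.008], 0.47, [229, 193])]
top crucible [([0.5026, 0.0996, 0.0019], 0.59, [190, 180])]
scene nest [([0.4767, -0.0695, 0.0084], 0.8, [258, 199])]
scene nest_rail [([0.514, -0.0728, 0.0059], 0.87, [245, 193])]
scene nest_stop [([0.5168, 0.0345, 0.0044], 0.84, [217, 222])]
scene nest_lip [([0.4667, 0.0072, 0.0085], 0.78, [243, 222])]
scene nest_seat [([0.4979, 0.0119, 0.0015], 0.74, [230, 220])]
scene spacer [([0.4157, 0.1769, -0.001], 0.87, [218, 294]), ([0.47, -0.095, 0.0068], 0.7, [266, 194]), ([0.3953, -0.2593, 0.0054], 0.52, [324, 168])]
scene small_spacer [([0.4324, 0.1046, -0.0006], 0.55, [232, 262])]
scene weight [([0.4341, 0.1038, -0.001], 0.71, [231, 262]), ([0.4769, -0.2647, 0.0035], 0.46, [296, 157])]
scene crucible [([0.5054, 0.1037, -0.0031], 0.51, [202, 248])]
1.0 [ 0.2564049  -0.56998429  0.30392665] [3.14152569e+00 3.73179085e-05 4.22699853e-01]
```

View pics/t0.png

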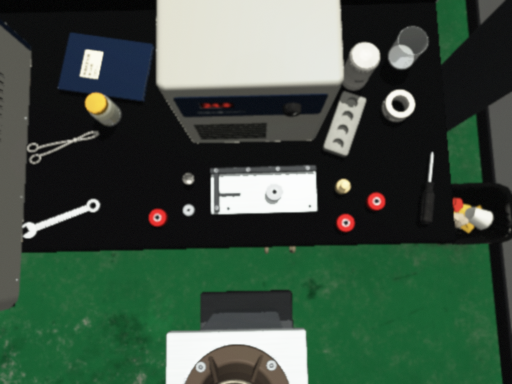

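View pics/s0.png

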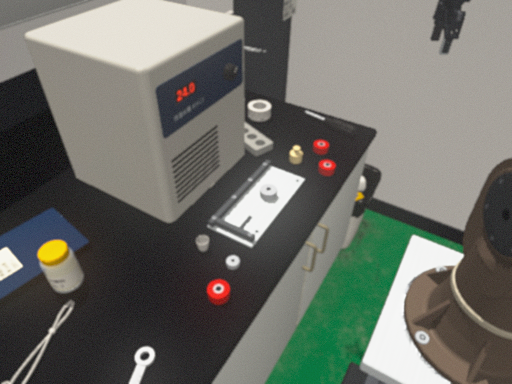

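The top view shows the nest plate at about cols 211–317, rows 167–215, with the rail on its far side, the stop at the left and the spacer at (274,193). The red look-alikes are off the plate at (157,217), (345,223) and (376,201). The oven stands just behind the rail. Next I fit the nest pose and overlay it on the picture.

```bash
cat > fit.py <<'E'
from h import *
from scipy.optimize import least_squares
L={'nest':(0,0,0),'nest_rail':(.04,0,.006),'nest_stop':(.04,.105,.006),'nest_lip':(-.01,.08,.010),'nest_seat':(.02,.085,.006)}
def W(p,X): c,s=np.cos(p[2]),np.sin(p[2]); return np.array([p[0]+c*X[0]-s*X[1],p[1]+s*X[0]+c*X[1],X[2]])
E
python3 - <<'E'
from fit import *
obs=[];sp=[]
for cam in ['top','scene']:
  eyes.camera(cam)
  for n in L:
    r=eyes.spot_point(n,cam)
    if r: obs.append((n,np.array(r[0]['xyz'])))
  for r in eyes.masks_of('spacer',cam):
    ys,xs=np.nonzero(r['mask']); print(cam,'mask',r['conf'],xs.mean(),ys.mean(),len(xs),np.round(ray(cam,(xs.mean(),ys.mean()),.018),4))
obs+= [(n,np.array(x)) for n,x in [('nest',[.4771,-.0725,0]),('nest_rail',[.5175,-.0673,0]),('nest_stop',[.5162,.0326,0]),('nest_lip',[.4637,.0087,0]),('nest_seat',[.4951,.0131,0]),('nest',[.4767,-.0695,0]),('nest_rail',[.514,-.0728,0]),('nest_stop',[.5168,.0345,0]),('nest_lip',[.4667,.0072,0]),('nest_seat',[.4979,.0119,0])]]
f=lambda p: np.concatenate([(W(p,L[n])-x)[:2] for n,x in obs])
p=least_squares(f,[.477,-.07,0],loss='soft_l1',f_scale=.003).x; print(p, np.round(f(p)*1e3,1))
np.save('p.npy',p)
for cam,c0 in [('top',(200,155)),('scene',(200,150))]:
  im=eyes.camera(cam); w,h=(130,75) if cam=='top' else (115,100)
  k=6 
  cr=cv2.resize(im[c0[1]:c0[1]+h,c0[0]:c0[0]+w],None,fx=k,fy=k,interpolation=cv2.INTER_CUBIC)[:,:,::-1].copy()
  def pl(pts,col): cv2.polylines(cr,[np.round((np.array([px(cam,W(p,q)) for q in pts])-c0+.5)*k).astype(int)],False,col,1)
  pl([(-.055,-.125,.006),(.055,-.125,.006),(.055,.125,.006),(-.055,.125,.006),(-.055,-.125,.006)],(0,0,255))
  pl([(.04,-.125,.022),(.04,.105,.022),(-.052,.105,.022)],(0,255,0))
  pl([(.04,-.125,.006),(.04,.105,.006),(-.052,.105,.006)],(255,0,0))
  pl([(-.014,.105,.01),(-.014,.055,.01),(-.006,.055,.01),(-.006,.105,.01)],(0,200,255))
  cv2.imwrite(f'pics/ov_{cam}.png',cr)
# oven bottom edge
for uv in [(172,219),(243,168)]: print(ray('scene',uv,0))
E
```

```text
top mask 0.71 157.50416666666666 217.2 240 [0.4139 0.1748 0.018 ]
top mask 0.7 344.6218181818182 223.27272727272728 275 [ 0.3899 -0.2602  0.018 ]
top mask 0.64 375.29411764705884 201.5441176470588 204 [ 0.4389 -0.3342  0.018 ]
top mask 0.49 273.3700440528634 192.05726872246697 227 [ 0.4668 -0.0969  0.018 ]
scene mask 0.81 268.0894308943089 192.02845528455285 246 [ 0.4654 -0.0945  0.018 ]
scene mask 0.75 320.4052287581699 146.7843137254902 153 [ 0.4361 -0.3233  0.018 ]
scene mask 0.72 326.1244019138756 167.73205741626793 209 [ 0.3879 -0.2485  0.018 ]
[ 0.47615862 -0.07175093 -0.00421745] [ 0.3  3.  -1.5 -0.  -1.7  2.2  1.2 -2.7  1.   1.  -1.6 -3.5  4.9  0.2
 -0.3 -0.9 -3.1 -0.1  0.7  2.7 -0.9  0.7 -1.3 -4.6  0.4  0.5  2.8 -0.4
  1.4  0.1 -0.5 -2.3  2.2  0.9 -0.2 -1.4 -0.2  1.1 -1.4  1.3]
[0.60886968 0.07470197 0.        ]
[ 0.57312077 -0.15786412  0.        ]
```

View pics/ov_top.png

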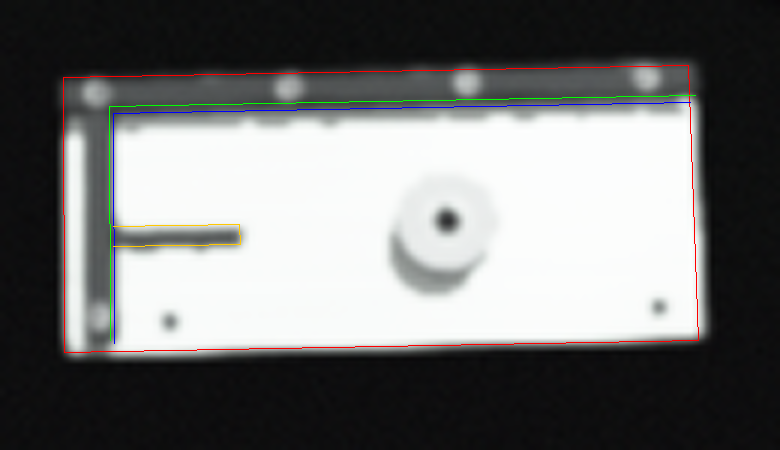

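View pics/ov_scene.png

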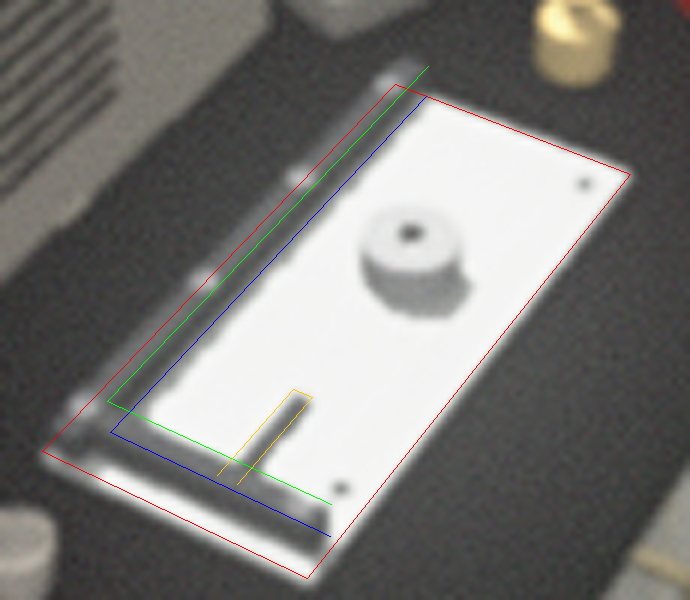

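The overlay fits to within about 2 mm. The spacer's bore is at about (274,191.3) in the top picture. The plan is to shut the fingers, touch the plate to find the tip height, push +x to the rail, and then push along it with the pad face tilted 20° toward the rail.

```bash
python3 - <<'E'
from fit import *
p=np.load('p.npy')
c1=ray('top',(447/6+200-.5,221/6+155-.5),.026); c2=ray('scene',(411/6+200-.5,232/6+150-.5),.026)
s=(c1+c2)/2; print(c1,c2,telemetry.current_time())
c,sn=np.cos(p[2]),np.sin(p[2]); d=s[:2]-p[:2]; sl=np.array([c*d[0]+sn*d[1],-sn*d[0]+c*d[1]]); print('spacer in nest',sl); np.save('s.npy',sl)
fingers.gripper_to(0.0)
o=[np.pi,0,p[2]]
a=W(p,(-.02,-.085,.125)); ctrl.reach(a,o)
hit=ctrl.servo_line(a-[0,0,.06],vel=.03,max_force=4)
t=telemetry.current_tcp_pos(); print(hit,t,telemetry.current_wrist_force(),telemetry.current_time())
ctrl.servo_line(t+[0,0,.03])
print('tip len',t[2]-.006)
save('top','t1.png')
b=save('scene','s1.png'); cv2.imwrite('pics/s1c.png',cv2.resize(b[90:270,160:400],None,fx=3,fy=3)[:,:,::-1])
E
```

```text
[ 0.46739203 -0.09814529  0.026     ] [ 0.46795814 -0.09791405  0.026     ] 1.8
spacer in nest [-0.00837262 -0.02631428]
True [ 0.45580464 -0.15665313  0.07871489] [-1.01188853  1.74000326  9.15834002] 5.7583
tip len 0.07271488741333301
```

View pics/s1c.png

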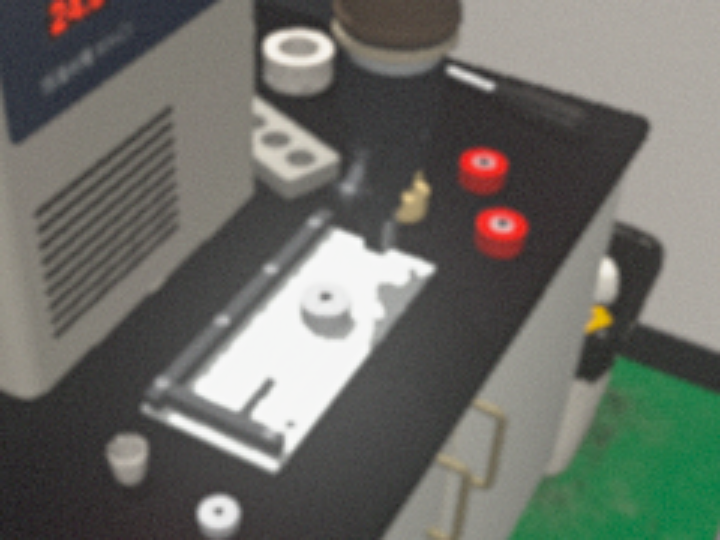

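The crop shows the spacer still in place at (325,305), the gripper over the plate's right end, and two finger-like spots at (350,190) and (390,240). I'll check the opening before pushing.

```bash
python3 - <<'E'
from fit import *
print(telemetry.current_opening(),telemetry.current_tcp_pos(),telemetry.current_wrist_force())
E
python3 -c "
import cv2;a=cv2.imread('pics/t1.png');cv2.imwrite('pics/t1c.png',cv2.resize(a[130:250,180:380],None,fx=4,fy=4,interpolation=2))"
```

```text
0.0033773227488281435 [ 0.45552931 -0.15662086  0.10825562] [-0.75098867  0.1079763  -0.75099075]
```

View pics/t1c.png

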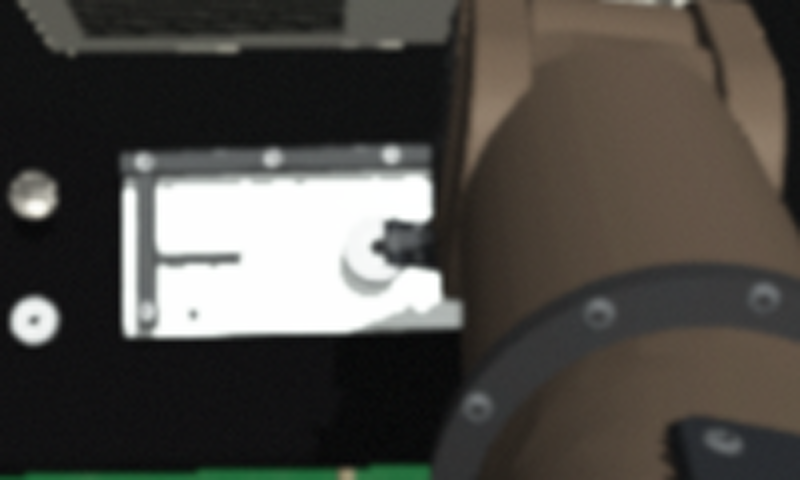

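The gripper is shut. The forearm and wrist look bulky next to the oven, so I'll check clearance on the full picture first.

```bash
python3 - <<'E'
from fit import *
for c in ['top','scene']:
  k=eyes.get_calibration(c); print(c,-np.array(k['R']).T@np.array(k['t']))
# oven front top-edge height: same vertical line, scene corner bottom ->(172,219)
for z in (.1,.2,.3,.35,.4): print(z,px('scene',[.609,.075,z]),px('top',[.609,.075,z]))
print(px('top',[.456,-.157,.3]),px('top',[.5,-.157,.3]),px('top',[.55,-.157,.3]))
E
cd pics; python3 -c "
import cv2,numpy as np;cv2.imwrite('both1.png',cv2.resize(np.hstack([cv2.imread('t1.png'),cv2.imread('s1.png')]),(800,300),interpolation=3))"
```

```text
top [ 0.33916378 -0.06147321  0.9627761 ]
scene [0.16228817 0.48927518 0.60705453]
0.1 [165.49760128 184.19475323] [194.50140414 124.61923203]
0.2 [157.97879536 142.75225544] [186.33954046 109.2448819 ]
0.3 [148.98351299  92.78089782] [175.82968544  89.45075122]
0.35 [143.79892652  63.77878074] [169.35220631  77.25287131]
0.4 [138.06613922  31.53283893] [161.7847784   63.00414338]
[315.59265973 174.74317147] [314.51644576 148.77553971] [313.32150956 119.77745585]
```

View pics/both1.png

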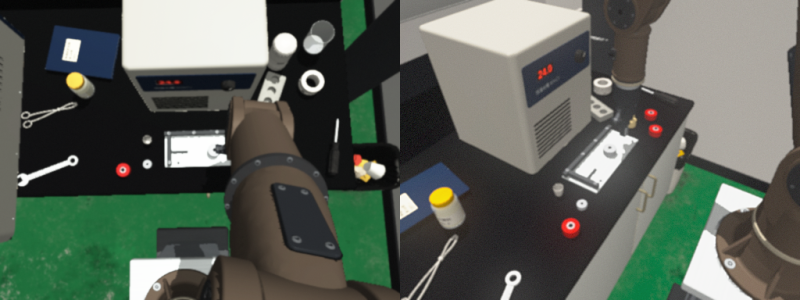

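The picture shows the wrist close to the oven but clear at this x. For the second push I'll lean the tool 8° toward the robot. First comes push 1.

```bash
python3 - <<'E'
from fit import *
p=np.load('p.npy'); s=np.load('s.npy'); T=.0727
g=lambda x,y,z: W(p,(x,y,z+T))
t=telemetry.current_tcp_pos(); ctrl.servo_line(np.r_[t[:2],.06+T])
ctrl.servo_line(g(s[0]-.044,s[1],.05))
ctrl.servo_line(g(s[0]-.044,s[1],.012),vel=.08,max_force=8)
print('t',telemetry.current_time())
hit=ctrl.servo_line(g(-.005,s[1],.012),vel=.02,max_force=5)
t=telemetry.current_tcp_pos(); d=t[:2]-p[:2]; c,sn=np.cos(p[2]),np.sin(p[2])
print(hit,'nest',c*d[0]+sn*d[1],-sn*d[0]+c*d[1],t,telemetry.current_wrist_force(),telemetry.current_time())
ctrl.servo_line(t+[-.025,0,0],vel=.1)
ctrl.servo_line(t+[-.025,0,.05])
for cam in ['top','scene']:
  save(cam,cam+'2.png')
  for r in eyes.masks_of('spacer',cam):
    ys,xs=np.nonzero(r['mask']); q=ray(cam,(xs.mean(),ys.mean()),.018); print(cam,round(r['conf'],2),len(xs),np.round(q,4))
  print([(np.round(r['xyz'],4),r['conf']) for r in eyes.spot_point('spacer',cam)])
b=cv2.imread('pics/scene2.png'); cv2.imwrite('pics/s2c.png',cv2.resize(b[140:250,190:330],None,fx=5,fy=5,interpolation=2))
E
```

```text
t 7.7417
True nest -0.01047722111076407 -0.02627411883331556 [ 0.46557068 -0.09798063  0.08425528] [-0.72895092 -0.04182276  0.03001389] 9.625
top 0.73 147 [ 0.3932 -0.2689  0.018 ]
top 0.59 269 [ 0.4388 -0.3337  0.018 ]
top 0.52 244 [0.4128 0.1749 0.018 ]
[(array([ 0.3949, -0.261 , -0.0047]), 0.72), (array([ 4.396e-01, -3.334e-01, -4.000e-04]), 0.65), (array([ 4.172e-01,  1.797e-01, -4.000e-04]), 0.57)]
scene 0.73 422 [0.4097 0.1824 0.018 ]
scene 0.69 242 [ 0.4939 -0.0952  0.018 ]
scene 0.64 166 [ 0.3876 -0.2489  0.018 ]
scene 0.44 180 [ 0.4359 -0.3229  0.018 ]
[(array([5.014e-01, 1.068e-01, 2.000e-04]), 0.67), (array([ 0.4141,  0.1793, -0.0034]), 0.6), (array([ 4.401e-01, -3.356e-01, -2.000e-04]), 0.53), (array([ 0.3954, -0.2587,  0.0017]), 0.5), (array([ 0.4951, -0.0945,  0.0096]), 0.48)]
```

View pics/s2c.png

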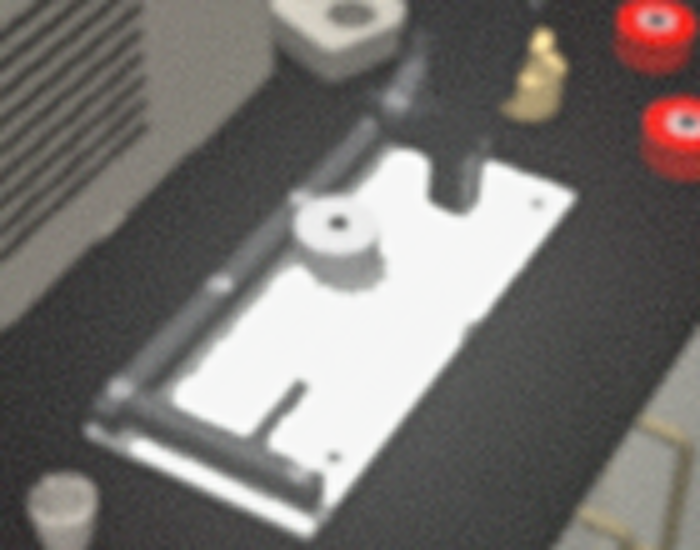

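The spacer lies against the rail at crop pixel (337,225), and contact came where predicted (nest x −0.0105 against an expected −0.011). Now push 2.

```bash
cat > p2.py <<'E'
from fit import *
from scipy.spatial.transform import Rotation as Ro
p=np.load('p.npy'); T=.0727; a=np.radians(15); b=np.radians(8)
yaw=np.pi/2-a+p[2]; R=Ro.from_euler('y',-b)*Ro.from_euler('xyz',[np.pi,0,yaw]); o=R.as_euler('xyz'); zd=R.apply([0,0,1])
n=np.array([np.sin(a),np.cos(a)])
def tcp(c,gap,z): q=np.array(c)-(.031+gap)*n; return W(p,(q[0],q[1],z))-T*zd
def tip(): w=telemetry.current_tcp_pos()+T*zd; d=w[:2]-p[:2]; c,s=np.cos(p[2]),np.sin(p[2]); return np.array([c*d[0]+s*d[1],-s*d[0]+c*d[1],w[2]])
E
python3 - <<'E'
from p2 import *
print(ray('scene',(190+337/5-.5,140+225/5-.5),.026)[:2]-p[:2], o)
A=tcp((.02,-.026),.015,.06); print(ctrl.solve_ik(A,o), telemetry.current_q())
ctrl.reach(A,o); print(tip(),telemetry.current_time())
print(ctrl.servo_line(tcp((.02,-.026),.015,.0135),vel=.06,max_force=8),tip())
w=telemetry.current_tcp_pos()
hit=ctrl.servo_line(tcp((.02,.075),0,.0135),vel=.025,max_force=6)
print(hit,tip(),'end expected',np.array((.02,.075))-.031*n,telemetry.current_wrist_force(),telemetry.current_time())
save('scene','scene3.png'); save('top','top3.png')
b=cv2.imread('pics/scene3.png'); cv2.imwrite('pics/s3c.png',cv2.resize(b[140:250,190:330],None,fx=5,fy=5,interpolation=2))
E
```

```text
[ 0.01976436 -0.02375223] [ 3.00681726 -0.03659545  1.30724959]
[ 0.54691701  0.4519918  -0.44441686  2.13493101  0.36812869  0.48123981
 -0.42838496] [ 0.18376428  0.40349446 -0.10580606  2.16024986  0.07454898  0.58687049
 -1.55087265]
[ 0.00792618 -0.07033115  0.05985494] 11.85
False [ 0.00825984 -0.07040405  0.01365713]
False [0.01200256 0.04503169 0.01352011] end expected [0.01197661 0.0450563 ] [ 0.70056022 -0.88676362 -1.50309744] 17.55
```

View pics/s3c.png

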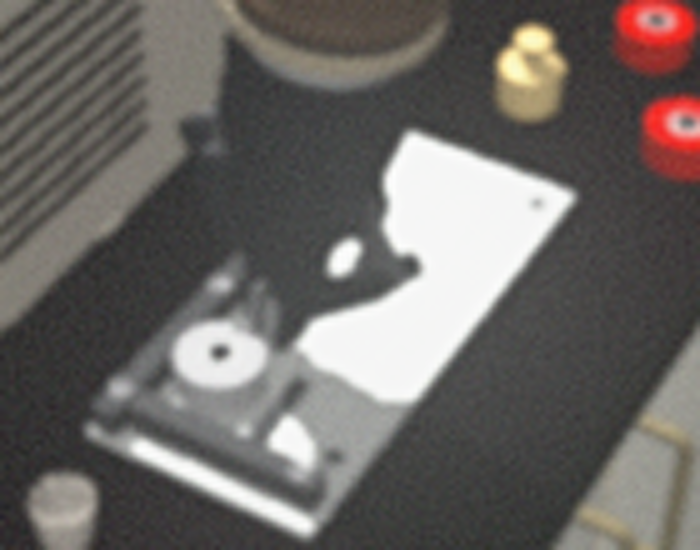

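The spacer is at the rail, bore at crop pixel (218,352), inside the pocket about 10 mm short of the stop. I'll push on until contact, then back off.

```bash
python3 - <<'E'
from p2 import *
hit=ctrl.servo_line(tcp((.02,.094),0,.0135),vel=.015,max_force=8)
t=tip(); print(hit,t,'expected',np.array((.02,.085))-.031*n,telemetry.current_wrist_force(),telemetry.current_time())
w=telemetry.current_tcp_pos()
back=W(p,(0,-.02,0))-W(p,(0,0,0))
ctrl.servo_line(w+back,vel=.06); ctrl.servo_line(w+back*2+[0,0,.08])
ctrl.servo_line(w+back*6+[-.03,0,.12])
q=telemetry.current_q(); 
save('scene','scene4.png'); save('top','top4.png'); print(telemetry.current_time())
b=cv2.imread('pics/scene4.png'); a=cv2.imread('pics/top4.png'); f=lambda i:cv2.resize(i,(400,400),interpolation=2)
cv2.imwrite('pics/c4.png',np.hstack([f(b[185:255,190:260]),f(a[155:225,195:265])]))
for cam in ['scene','top']:
  for X in [(.02,.085,.026),]: print(cam,px(cam,W(p,X)))
E
```

```text
True [0.01143614 0.05597053 0.01323148] expected [0.01197661 0.0550563 ] [ 0.16982662 -0.82700673  1.08015789] 18.4667
20.525
scene [230.50367294 212.83008074]
top [226.08323491 180.09726562]
```

View pics/c4.png

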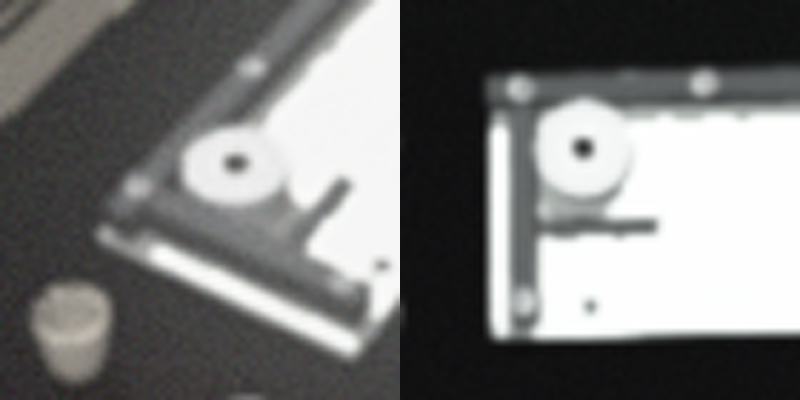

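The spacer sits in the corner touching rail and stop. Its bore is at (226.5,180.4) in the top picture and (230.6,213.0) in the scene picture, against predicted (226.1,180.1) and (230.5,212.8).

```bash
python3 -c "
from h import *
print(ctrl.finish_job(),telemetry.current_time())"
```

```text
the job is handed in; nothing more can be done
the job is handed in; nothing more can be done
```

I pushed the spacer to the rail and slid it along into the corner pocket, where the last pictures show it within about 1 mm of its seat; the job is handed in, about 20.5 s of the 48 s used, and no verdict came back.

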